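Slide a circuit-board carrier home and latch it

TASK

Push the grey circuit-board carrier by its blue tab along the white rails of the fixture until it drops into the notches, then push the yellow peg so that the yellow latch swings round over the carrier's corner as far as it goes. Use the fingertips only: do not lift the carrier, do not touch the round circuit board lying on it or jolt it out of its ring, and leave the other things on the bench where they are.

Things in the scene. Friction and masses are not known exactly. Their poses are not given: they have to be found in the camera images.
- fixture: Fixed dark base 230 x 140 x 6 mm with two white rails along its x (x = -115 to 115 mm, tops 22 mm above the bench) and aluminium side fences (inner faces at y = +-64, outer +-69, tops 34 mm). Origin: centre of its underside, on the bench. +x: direction in which the carrier is to be pushed; z up. Notches in the rails, 22 mm long, 7 mm deep, take all four feet at once, only at point seat.
- seat (a point): Point of the fixture (x = 30 mm, y = 0, 15 mm above the bench) where the carrier's origin lies when it has dropped into the notches; play then about 3 mm either way along the rails, 2 mm across
- carrier: Loose grey plate 126 x 124 x 6 mm, 0.3-0.55 kg, on four brass feet 10 mm high. Origin: underside of the feet, midway between them; axes parallel to the fixture's. Starts 35-85 mm short of the seat. Origin 22 mm above the bench while riding on the rails, 15 mm when seated (it drops 7 mm and the notch ends then stop it). A ring on top (outer radius 56, 5 mm high) holds the circuit board.
- push_tab (a point): Middle of the top edge of the rear face (facing the fixture's -x) of the carrier's blue upright tab, 66 mm behind the carrier's origin and 40 mm above it: 62 mm above the bench while riding, 55 mm when seated. The tab is 36 mm wide (y), 6 mm thick, stands 24 mm above the plate; behind it the way is free above the rails and fences
- circuit_board: Round green circuit board with components, 100 mm across, 19 mm high, loose in the ring on the carrier (1.5 mm play). Origin: centre of its underside, 16 mm above the carrier's origin. Not to be touched.
- latch (a joint): Angle of the yellow latch, rad: 0 = bar along the fixture's +x (open), grows anticlockwise from above, 1.571 = bar along its +y, over the carrier's front corner, at its stop (closed). Starts at 0-0.35, stays where left, about 1 N at the peg. Bar 13 mm wide, 36-42 mm above the bench: clears the seated plate (top 31 mm), is blocked by the riding plate (top 38 mm).
- latch_pivot (a point): Axis of the latch, fixed to the fixture at x = +80 mm, y = -86 mm, 36 mm above the bench
- latch_peg (a point): Top of the yellow upright peg at the end of the latch bar: 10 mm across, 40 mm from the pivot axis, standing from 42 to 76 mm above the bench
- thermos: White thermos 60 mm across, 182 mm high, bystander; origin under its centre
- flux_jar: Pale flux jar 54 mm across, 80 mm high, bystander; origin under its centre
- blue_tape: Roll of blue tape 60 mm across, 18 mm high, bystander; origin under its centre
- heat_sink: Finned heat sink 50 x 50 x 21 mm, bystander; origin under its centre
- solder_spool: Spool of solder 52 mm across, 50 mm high, bystander; origin under its centre
- pliers: Red-handled pliers 150 x 44 x 11 mm, lying flat, bystander; origin under its centre

How it is judged:
By the outcome, as a careful person would: the job done as asked, in the order asked, and still so for the second after the job is handed in, with the robot touching nothing.
It also fails if it takes over 42 s, if anything falls off the work surface, if the arm or the gripper's body presses on something with over 40 N, if the wrist force passes 120 N, or if a joint passes its speed limit or range.

ROBOT

A 6-joint arm with a two-finger parallel gripper is mounted at the origin on a cart in front of the work surface, level with it; the furniture and walls round the work are solid. World frame = base frame: x ahead of the robot, y to its left, z up, the work surface at z = 0. Lengths are in m, angles in rad, forces in N, time in s.
With the tool pointing down it reaches from about 0.25 to 0.775 m from the base axis. Payload 4 kg.
Tool frame: the origin (TCP) lies at the centre of the arm's flange, where the gripper is bolted on; the fingertips stand ahead of it and the grasp point (between the pads) lies 180 mm ahead of it (robot.tcp_to_tips is the z of the fingertips in the tool frame, in m); z points along the fingers, y is the direction in which the jaws open and shut (so a half turn about z gives the same grasp; the last joint's range is limited). The gripper opens to 94 mm and grips with 3 to 60 N. Pads are 16 mm wide; open, the fingers measure 119 mm over their backs; the gripper's body (75 mm by 177 mm) begins 78 mm behind the grasp point.
Start: joints at [1.133, 0.087, 1.371, -0, 1.684, -0.103], TCP at [0.181, 0.519, 0.405] pointing down, gripper open.
Joint ranges: [-3.1, 3.1], [-0.76, 2.03], [0.27, 2.55], [-1.08, 4.22], [0.17, 2.65], [-2.57, 2.57]. Speed limits (rad/s): [2.79, 2.79, 3.14, 3.14, 3.14, 3.14].

INTERFACE

Orientations are given as [roll, pitch, yaw] about the fixed x, y, z axes, in that order (R = Rz(yaw) Ry(pitch) Rx(roll)).
In Python, from bench import robot gives the robot as it stands.
- The arm moves only by the tool move_arm, never from a script. Its argument "increments" is a list that holds one entry, the list of rows, each a list of 7 numbers: the opening, from 0 (shut) to 1 (fully open), then the shift along the tool's x, y, z as a fraction of full scale, then the turn, a rotation vector about the tool's x, y, z as a fraction of full scale. In form: [[[jaw, dx, dy, dz, rx, ry, rz], ...]]. A call has 1 to 8 rows; each row is the pose to reach, as a shift and turn from the pose commanded when the call began, along the tool's axes at that moment; what a row does not reach only later rows make up. Full scale, the value 1, is 0.1 m for a shift and pi/2 rad for a turn. A row lasts 1/12 s, in which the tool goes at most 41.7 mm and 7.16 degrees, less where a joint would pass 70% of its speed; a pose out of reach is approached as far as the arm can. A call with a number of a shift or a turn outside -1 to 1 is refused whole. A call with a gripper value outside its range is refused whole. The fingers move at their own pace and stop on an object; the grip force is fixed at half the most. Time passes only in rows, so rows that repeat a pose let the fingers close. It gives the time, the measured TCP pose, the force and the opening at its end, in the units of the state.
- robot.get_obs(): the state, without advancing time (a new reading comes with each control period).
- robot.snapshot(name): name is "scene" or "top" or "wrist"; returns (picture, depth): 420x560x3 uint8, red, green, blue; 420x560 float32, m along the optical axis (not along the pixel's ray), 0 where there is no reading.
- robot.camera_params(name): a dict with "mtx" (3x3 intrinsics, pixels), "R" (3x3) and "t" (3): a world point X has camera coordinates R X + t. Camera axes: x right, y down, z forward; pixel columns grow to the right and rows downward; lengths in m; the calibration is good to about 2 mm. A picture is of the moment at which its call begins: read the wrist's pose just before it. camera_params takes no time and is no camera call; for the wrist camera it gives the pose at the moment of the call.
- robot.close_job(): hands the job in, once; it reports no verdict.
The state is a dict: "time": time; "joint_positions": joint angles; "qvel": joint speeds; "joint_torque": joint torques, N m; "tool_pos": TCP position; "ee_rot": TCP orientation; "wrist_force": force on the tool from outside, world axes, zero at the start; "wrist_torque": the same for the moment, N m; "width": finger opening in m.
Only numpy, scipy, OpenCV 4.12 (cv2) and the standard library are available. Lean on these libraries where they do the work, as an engineer would, in place of code of your own. Each camera call takes 0.05 s, during which the arm holds its last target.

## Working session

There is one attempt and no reset: what is moved stays moved. The work goes in short steps, Python scripts to look and compute and a tool call to move; the robot and the scene stay as the last step left them, time stands still between calls to the robot, and variables do not carry over. Pictures are saved under pics/ and viewed, and the job is handed in when it is done.

Besides the shell and the picture viewer there is one more tool, called by a JSON object that holds its "name" and its "arguments". move_arm: Moves the arm, as the interface text tells. Its arguments: {"type":"object","properties":{"increments":{"type":"array","items":{"type":"array","items":{"type":"array","items":{"type":"number","minimum":-1,"maximum":1}}}}},"required":["increments"]}

```bash
mkdir -p pics
python3 - <<'E'
from bench import robot
import cv2, numpy as np
o=robot.get_obs()
for k,v in o.items(): print(k,np.round(v,3))
print(robot.tcp_to_tips)
for n in("top","scene"):
    im,d=robot.snapshot(n); cv2.imwrite(f"pics/{n}0.png",im[:,:,::-1]); np.savez(f"{n}0.npz",im=im,d=d)
    p=robot.camera_params(n); print(n,p)
E
```

```text
time 0.0
joint_positions [ 1.133  0.088  1.372 -0.     1.684 -0.103]
qvel [-0.    -0.001  0.002  0.001  0.002  0.   ]
joint_torque [ 1.0000e-03 -3.4020e+01 -3.0242e+01  7.2000e-02  3.3000e-02 -0.0000e+00]
tool_pos [0.181 0.519 0.404]
ee_rot [-3.139 -0.     2.807]
wrist_force [ 0.591 -0.032 -0.307]
wrist_torque [-0.01  -0.029  0.006]
width 0.094
0.1992
top {'mtx': array([[392.36189063,   0.        , 276.81985728],
       [  0.        , 392.36189063, 206.36679669],
       [  0.        ,   0.        ,   1.        ]]), 'R': array([[ 0.01583865, -0.99985389, -0.00642859],
       [-0.98973817, -0.01476459, -0.14212797],
       [ 0.14201229,  0.00861374, -0.98982742]]), 't': array([-0.03260722,  0.5743601 ,  1.07296466])}
scene {'mtx': array([[418.86109619,   0.        , 284.820795  ],
       [  0.        , 418.86109619, 201.53233395],
       [  0.        ,   0.        ,   1.        ]]), 'R': array([[ 0.68958019, -0.72391022,  0.02081243],
       [-0.34710816, -0.35559633, -0.86779443],
       [ 0.63560608,  0.59118969, -0.49648733]]), 't': array([-0.41292382,  0.24101528,  1.10654428])}
```

View pics/top0.png

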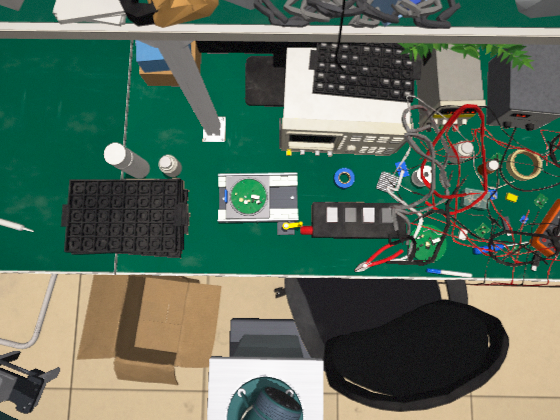

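View pics/scene0.png

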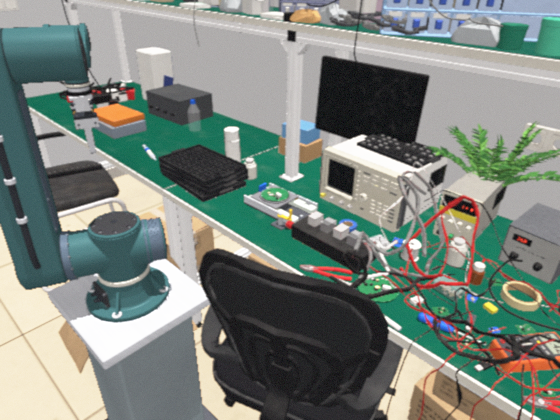

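Run:
```python
import cv2, numpy as np
z=np.load("top0.npz");im=z['im'][:,:,::-1]
c=im[160:250,190:330]; cv2.imwrite("pics/c0.png",cv2.resize(c,None,fx=5.5,fy=5.5,interpolation=cv2.INTER_CUBIC))
z=np.load("scene0.npz");im=z['im'][:,:,::-1]
c=im[160:270,230:370]; cv2.imwrite("pics/c1.png",cv2.resize(c,None,fx=5,fy=5,interpolation=cv2.INTER_CUBIC))
```

```text
(no output)
```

View pics/c0.png

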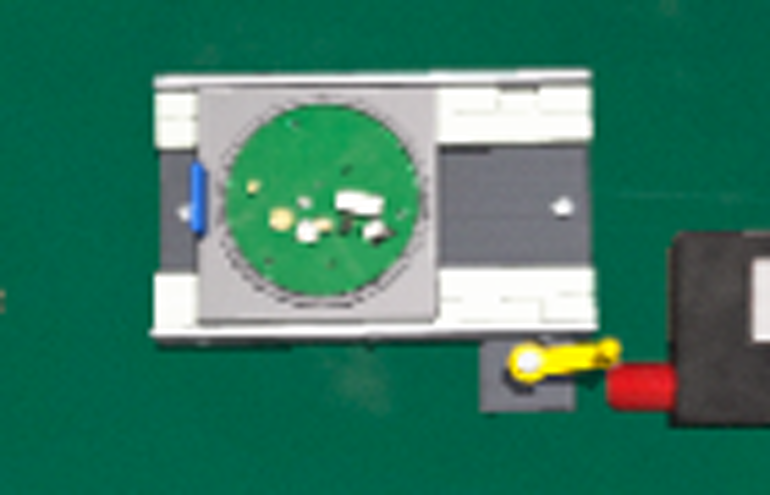

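View pics/c1.png

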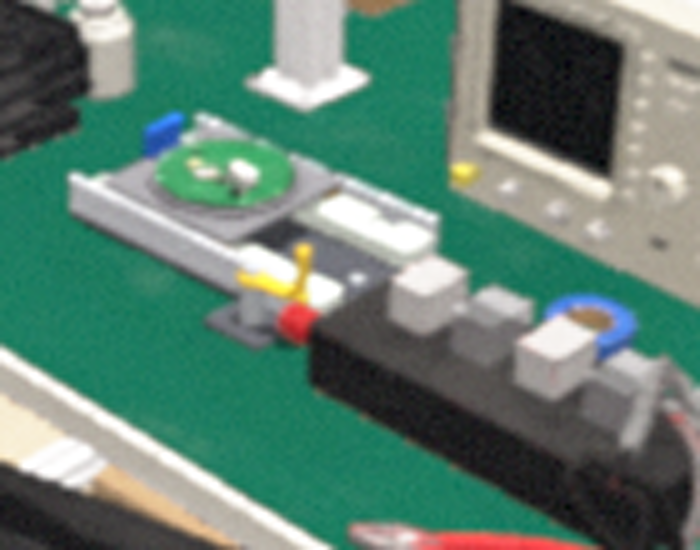

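```bash
cat > h.py <<'E'
import cv2, numpy as np
def ray(p,px,z):
    M,R,t=p['mtx'],p['R'],p['t']
    px=np.atleast_2d(np.array(px,float)); q=np.c_[px,np.ones(len(px))]@np.linalg.inv(M).T@R  # R^T d
    c=-R.T@t; s=(z-c[2])/q[:,2]
    return c+q*s[:,None]
def masks(im):
    hsv=cv2.cvtColor(im,cv2.COLOR_RGB2HSV)
    return dict(blue=cv2.inRange(hsv,(105,140,60),(125,255,255)),yellow=cv2.inRange(hsv,(22,150,120),(34,255,255)))
def proj(p,X):
    x=(p['R']@np.atleast_2d(X).T).T+p['t']; u=x@p['mtx'].T; return u[:,:2]/u[:,2:]
E
python3 - <<'E'
from h import *
from bench import robot
z=np.load("top0.npz");im=z['im'];d=z['d'];p=robot.camera_params("top")
f=lambda L:np.array(L)/5.5+np.array([190,160])-.41
print("fence corners",ray(p,f([(155,75),(590,72),(597,330),(152,335)]),.034).round(4))
print("tab top",ray(p,f([(190,165),(190,235),(205,165)]),.062).round(4))
print("peg top",ray(p,f([(608,348)]),.076).round(4),"pivot",ray(p,f([(528,362)]),.045).round(4))
print("board c",ray(p,f([(322,200)]),.05).round(4))
# heights near
D=p
H=np.zeros(d.shape)
vs,us=np.indices(d.shape)
c=np.stack([(us-p['mtx'][0,2])/p['mtx'][0,0]*d,(vs-p['mtx'][1,2])/p['mtx'][1,1]*d,d],-1)
W=(c-p['t'])@p['R']
for u,v in [(301,230),(309,230),(330,220),(338,214),(368,214),(250,197),(120,152),(165,162),(330,135),(125,220),(214,130),(190,80)]: print((u,v),W[v,u].round(3))
E
```

```text
fence corners [[ 0.6701  0.1487  0.034 ]
 [ 0.675  -0.0801  0.034 ]
 [ 0.5387 -0.0849  0.034 ]
 [ 0.5326  0.1452  0.034 ]]
tab top [[0.6171 0.1245 0.062 ]
 [0.581  0.1233 0.062 ]
 [0.6172 0.1169 0.062 ]]
peg top [[ 0.5252 -0.0885  0.076 ]] pivot [[ 0.5206 -0.0493  0.045 ]]
board c [[0.602  0.0577 0.05  ]]
(301, 230) [ 0.509 -0.093  0.04 ]
(309, 230) [ 0.509 -0.115  0.04 ]
(330, 220) [ 0.534 -0.169  0.081]
(338, 214) [ 0.554 -0.196  0.05 ]
(368, 214) [ 0.552 -0.273  0.081]
(250, 197) [0.6   0.053 0.044]
(120, 152) [0.688 0.375 0.18 ]
(165, 162) [0.691 0.291 0.076]
(330, 135) [ 0.737 -0.156  0.191]
(125, 220) [0.527 0.396 0.064]
(214, 130) [0.792 0.16  0.058]
(190, 80) [0.793 0.16  0.368]
```

{"name": "move_arm", "arguments": {"increments": [[[0,-0.3,-0.12,0,0,0,0.07],[0,-0.65,-0.25,0,0,0,0.14],[0,-1,-0.4,0,0,0,0.21],[0,-1,-0.4,0,0,0,0.25]]]}}

```text
time: 0.43
tool_pos: [0.2657, 0.4456, 0.4041]
ee_rot: [-3.141, 0.004, 2.403]
wrist_force: [-1.0, 0.5, 0.7]
width: 0.0707
```

```bash
cat > go.py <<'E'
import sys
from h import *
from bench import robot
from scipy.spatial.transform import Rotation as Ro
o=robot.get_obs(); R=Ro.from_euler('xyz',o['ee_rot'])
print("t",round(o['time'],2),"pos",np.round(o['tool_pos'],4),"rot",np.round(o['ee_rot'],3),"F",np.round(o['wrist_force'],2),"w",round(float(o['width']),4),"q",np.round(o['joint_positions'],2))
if len(sys.argv)>4:
    T=np.array(list(map(float,sys.argv[1:5])))
    print("shift/0.1:",(R.inv().apply(T[:3]-o['tool_pos'])/.1).round(3),"turn:",((R.inv()*Ro.from_euler('xyz',[np.pi,0,T[3]])).as_rotvec()/(np.pi/2)).round(3))
E
python3 go.py .598 .154 .38 1.594
```

```text
t 0.43 pos [0.2657 0.4456 0.4041] rot [-3.141  0.004  2.403] F [-0.97  0.5   0.71] w 0.0707 q [ 0.92  0.02  1.44 -0.    1.68  0.09]
shift/0.1: [-4.42   0.081  0.258] turn: [0.    0.003 0.515]
```

{"name": "move_arm", "arguments": {"increments": [[[0,-0.35,0,0,0,0,0.07],[0,-0.7,0,0,0,0,0.14],[0,-1,0,0,0,0,0.21],[0,-1,0,0,0,0,0.25]]]}}

```text
time: 0.77
tool_pos: [0.3397, 0.3794, 0.404]
ee_rot: [-3.142, 0.003, 2.011]
wrist_force: [-0.3, 0.4, 0.4]
width: 0.0439
```

{"name": "move_arm", "arguments": {"increments": [[[0,-0.35,0.15,0,0,0,0.07],[0,-0.7,0.3,0,0,0,0.14],[0,-1,0.45,0,0,0,0.21],[0,-1,0.45,0,0,0,0.25]]]}}

```text
time: 1.1
tool_pos: [0.4243, 0.3086, 0.4036]
ee_rot: [3.141, 0.003, 1.618]
wrist_force: [-1.4, -0.8, 0.0]
width: 0.0175
```

```bash
python3 go.py .598 .154 .38 1.594
```

```text
t 1.1 pos [0.4243 0.3086 0.4036] rot [3.141e+00 3.000e-03 1.618e+00] F [-1.44 -0.77  0.04] w 0.0175 q [ 0.52  0.03  1.43 -0.    1.68  0.47]
shift/0.1: [-1.625  1.663  0.243] turn: [0.001 0.002 0.015]
```

{"name": "move_arm", "arguments": {"increments": [[[0,-0.25,0.25,0.05,0,0,0.01],[0,-0.5,0.5,0.1,0,0,0.015],[0,-0.75,0.75,0.1,0,0,0.015],[0,-0.95,0.95,0.1,0,0,0.015]]]}}

```text
time: 1.43
tool_pos: [0.5224, 0.2208, 0.3934]
ee_rot: [-3.14, 0.001, 1.604]
wrist_force: [-0.8, -0.0, -0.7]
width: 0.0003
```

{"name": "move_arm", "arguments": {"increments": [[[0,-0.25,0.25,0.05,0,0,0],[0,-0.5,0.5,0.1,0,0,0],[0,-0.68,0.7,0.14,0,0,0],[0,-0.68,0.7,0.14,0,0,0]]]}}

```text
time: 1.77
tool_pos: [0.5962, 0.1533, 0.3777]
ee_rot: [-3.139, 0.002, 1.6]
wrist_force: [-1.0, -0.0, -0.4]
width: 0.0005
```

```bash
python3 go.py .598 .154 .32 1.594
python3 - <<'E'
from h import *
from bench import robot
p=robot.camera_params("wrist"); print(p)
im,d=robot.snapshot("wrist"); cv2.imwrite("pics/w1.png",im[:,:,::-1]); np.savez("w1.npz",im=im,d=d,**p)
E
```

```text
t 1.77 pos [0.5962 0.1533 0.3777] rot [-3.139e+00  2.000e-03  1.600e+00] F [-1.03 -0.05 -0.36] w 0.0005 q [ 0.16  0.24  1.25 -0.    1.66  0.13]
shift/0.1: [0.008 0.02  0.577] turn: [-0.002  0.002  0.004]
{'mtx': array([[349.55858214,   0.        , 274.98772342],
       [  0.        , 349.55858214, 209.2380153 ],
       [  0.        ,   0.        ,   1.        ]]), 'R': array([[ 0.99954207,  0.03014037, -0.00268414],
       [ 0.0297955 , -0.96485378,  0.26109273],
       [ 0.00527963, -0.26105315, -0.96530999]]), 't': array([-0.59978666,  0.11080885,  0.40106768])}
```

View pics/w1.png

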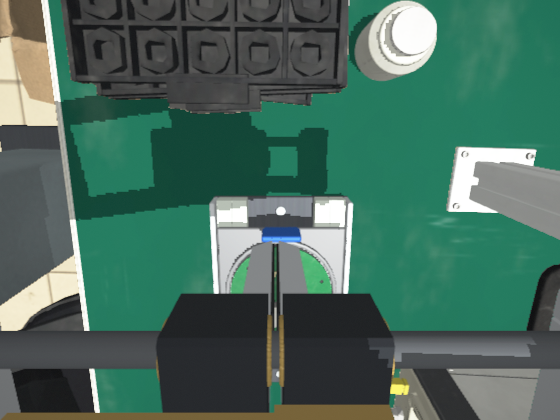

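The wrist view shows the blue tab at about (281,235), with the fixture's rear end from (212,200) to (352,200). I'll measure both here.

Run:
```python
from h import *
z=np.load("w1.npz");im=z['im'];p=dict(mtx=z['mtx'],R=z['R'],t=z['t'])
m=masks(im)['blue']; n,l,s,c=cv2.connectedComponentsWithStats(m)
for i in range(1,n):
    if s[i,4]>40: print(s[i],c[i]); 
i=1+np.argmax(s[1:,4]); x,y,w,h,_=s[i]
print("top row as z.062:",ray(p,[(x-.5,y-.5),(x+w-.5,y-.5)],.062).round(4))
hsv=cv2.cvtColor(im,cv2.COLOR_RGB2HSV)
for r in (202,210,220,250,270):
    row=cv2.inRange(hsv,(30,100,30),(95,255,255))[r,150:420]; e=np.where(np.diff(row.astype(int)))[0]+150; print(r,e)
cv2.imwrite("pics/w1c.png",cv2.resize(im[185:285,195:370,::-1],None,fx=4.5,fy=4.5,interpolation=cv2.INTER_CUBIC))
```

```text
[262 227  39  15 518] [280.54440154 233.82818533]
top row as z.062: [[0.5843 0.1338 0.062 ]
 [0.6187 0.1349 0.062 ]]
202 [209 352]
210 [208 352]
220 [209 352]
250 [210 273 276 299 301 350]
270 [211 236 246 273 276 303 324 349]
```

View pics/w1c.png

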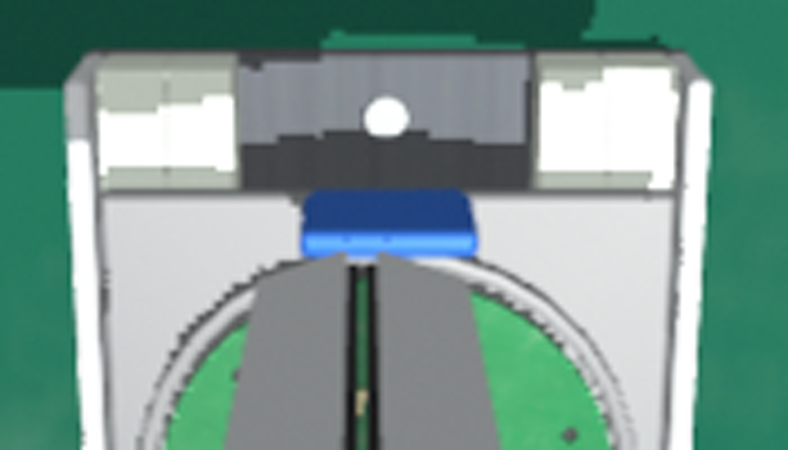

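Run:
```python
from h import *
z=np.load("w1.npz");p=dict(mtx=z['mtx'],R=z['R'],t=z['t'])
f=lambda L:np.array(L)/4.5+np.array([195,185])-.4
print(ray(p,f([(302,232),(477,232)]),.062).round(4), ray(p,f([(305,190),(470,190)]),.038).round(4))
print("fence",ray(p,f([(67,85),(712,85),(78,440),(700,440)]),.034).round(4),"rear plate edge",ray(p,f([(100,190),(675,190)]),.038).round(4))
print("rear end rails z.022",ray(p,f([(97,53),(682,53)]),.022).round(4))
```

```text
[[0.5846 0.1248 0.062 ]
 [0.6193 0.1259 0.062 ]] [[0.5843 0.1257 0.038 ]
 [0.6194 0.1268 0.038 ]]
fence [[0.5333 0.1462 0.034 ]
 [0.6697 0.1504 0.034 ]
 [0.5343 0.0637 0.034 ]
 [0.6743 0.0681 0.034 ]] rear plate edge [[0.5407 0.1244 0.038 ]
 [0.6629 0.1282 0.038 ]]
rear end rails z.022 [[0.5378 0.1505 0.022 ]
 [0.6653 0.1544 0.022 ]]
```

{"name": "move_arm", "arguments": {"increments": [[[0,0.03,0.02,0.2,0,0,0],[0,0.07,0.06,0.5,0,0,0],[0,0.07,0.06,0.8,0,0,0],[0,0.07,0.06,0.9,0,0,0],[0,0.07,0.06,0.9,0,0,0]]]}}

```text
time: 2.23
tool_pos: [0.5974, 0.1649, 0.2866]
ee_rot: [-3.133, 0.001, 1.606]
wrist_force: [-0.6, -0.4, -0.0]
width: 0.0003
```

```bash
python3 go.py .602 .160 .241 1.594
python3 - <<'E'
from h import *
from bench import robot
p=robot.camera_params("wrist")
im,d=robot.snapshot("wrist"); cv2.imwrite("pics/w2.png",im[:,:,::-1]); np.savez("w2.npz",im=im,d=d,**p)
E
```

```text
t 2.23 pos [0.5974 0.1649 0.2866] rot [-3.133e+00  1.000e-03  1.606e+00] F [-0.61 -0.39 -0.01] w 0.0003 q [0.18 0.29 1.37 0.   1.49 0.14]
shift/0.1: [-0.05   0.048  0.456] turn: [-0.005  0.001  0.008]
```

View pics/w2.png

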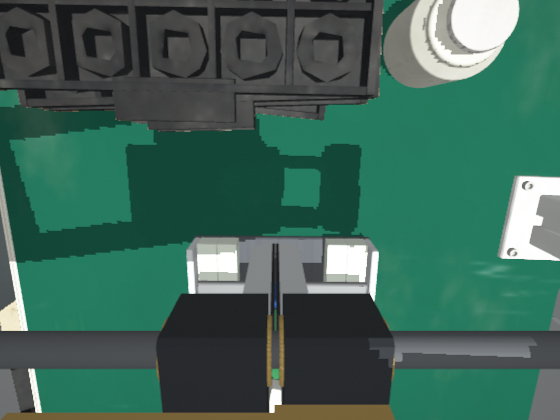

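{"name": "move_arm", "arguments": {"increments": [[[0,-0.02,0.03,0.15,-0.005,0,0.008],[0,-0.04,0.05,0.3,-0.005,0,0.008],[0,-0.05,0.05,0.46,-0.005,0,0.008],[0,-0.05,0.05,0.46,-0.005,0,0.008],[0,-0.05,0.05,0.46,-0.005,0,0.008]]]}}

```text
time: 2.7
tool_pos: [0.6045, 0.1597, 0.2463]
ee_rot: [3.132, -0.0, 1.593]
wrist_force: [-0.6, 0.5, 0.9]
width: 0.0006
```

```bash
python3 go.py .602 .160 .241 1.594
```

```text
t 2.7 pos [0.6045 0.1597 0.2463] rot [ 3.132 -0.     1.593] F [-0.55  0.53  0.92] w 0.0006 q [ 0.17  0.33  1.41 -0.    1.4   0.15]
shift/0.1: [ 0.004 -0.025  0.053] turn: [ 0.006 -0.    -0.001]
```

{"name": "move_arm", "arguments": {"increments": [[[0,-0.05,0,0,0,0,0],[0,-0.1,0,0.01,0,0,0],[0,-0.15,0,0.02,0,0,0],[0,-0.19,0,0.02,0,0,0],[0,-0.22,0,0.02,0,0,0],[0,-0.25,0,0.02,0,0,0],[0,-0.28,0,0.02,0,0,0],[0,-0.31,0,0.02,0,0,0]]]}}

```text
time: 3.37
tool_pos: [0.6051, 0.1289, 0.243]
ee_rot: [3.133, -0.003, 1.593]
wrist_force: [-0.6, 3.7, 0.8]
width: 0.0004
```

```bash
python3 go.py .602 .160 .241 1.594
python3 - <<'E'
from h import *
from bench import robot
im,d=robot.snapshot("top"); cv2.imwrite("pics/t3.png",cv2.resize(im[160:250,190:330,::-1],None,fx=5.5,fy=5.5,interpolation=cv2.INTER_CUBIC))
E
```

```text
t 3.37 pos [0.6051 0.1289 0.243 ] rot [ 3.133e+00 -3.000e-03  1.593e+00] F [-0.62  3.67  0.83] w 0.0004 q [0.12 0.32 1.43 0.   1.39 0.1 ]
shift/0.1: [ 0.312 -0.024  0.02 ] turn: [ 0.005 -0.002 -0.001]
```

View pics/t3.png

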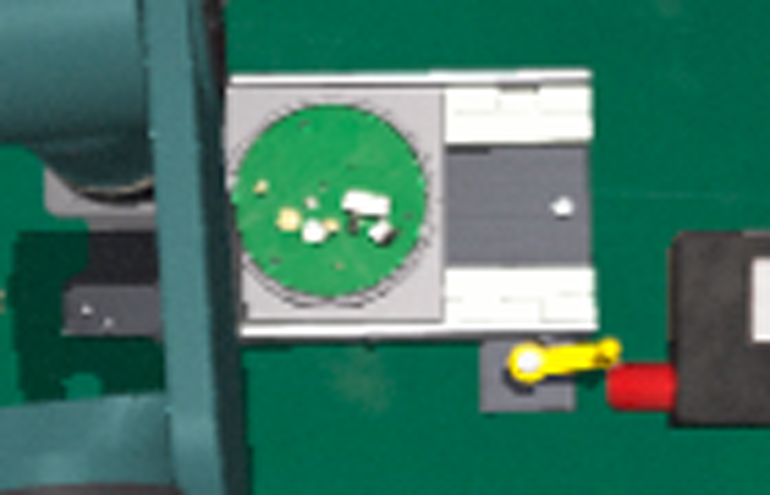

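{"name": "move_arm", "arguments": {"increments": [[[0,-0.03,-0.01,0,0,0,0],[0,-0.06,-0.02,0,0,0,0],[0,-0.1,-0.02,0,0,0,0],[0,-0.14,-0.02,0,0,0,0],[0,-0.18,-0.02,0,0,0,0],[0,-0.22,-0.02,0,0,0,0],[0,-0.26,-0.02,0,0,0,0],[0,-0.3,-0.02,0,0,0,0]]]}}

```text
time: 4.08
tool_pos: [0.6039, 0.0981, 0.2429]
ee_rot: [3.133, -0.001, 1.593]
wrist_force: [1.5, 5.7, 1.3]
width: 0.0009
```

{"name": "move_arm", "arguments": {"increments": [[[0,-0.03,0,0,0,0,0],[0,-0.06,0,0,0,0,0],[0,-0.08,0,0,0,0,0],[0,-0.1,0,0,0,0,0],[0,-0.12,0,0,0,0,0],[0,-0.14,0,0,0,0,0],[0,-0.15,0,0,0,0,0],[0,-0.16,0,0,0,0,0]]]}}

```text
time: 4.75
tool_pos: [0.6043, 0.0822, 0.2429]
ee_rot: [3.132, -0.001, 1.592]
wrist_force: [1.3, 4.6, 0.3]
width: 0.0005
```

```bash
python3 go.py .602 .160 .241 1.594
python3 - <<'E'
from h import *
from bench import robot
for n in("top","scene"):
    im,d=robot.snapshot(n); np.savez(n+"4.npz",im=im,d=d); c=im[160:250,190:330,::-1] if n=="top" else im[160:270,230:370,::-1]
    cv2.imwrite(f"pics/{n}4.png",cv2.resize(c,None,fx=5,fy=5,interpolation=cv2.INTER_CUBIC))
E
```

```text
t 4.75 pos [0.6043 0.0822 0.2429] rot [ 3.132e+00 -1.000e-03  1.592e+00] F [1.33 4.65 0.26] w 0.0005 q [0.04 0.3  1.45 0.   1.38 0.02]
shift/0.1: [ 0.778 -0.006  0.02 ] turn: [ 0.006 -0.001 -0.001]
```

View pics/top4.png

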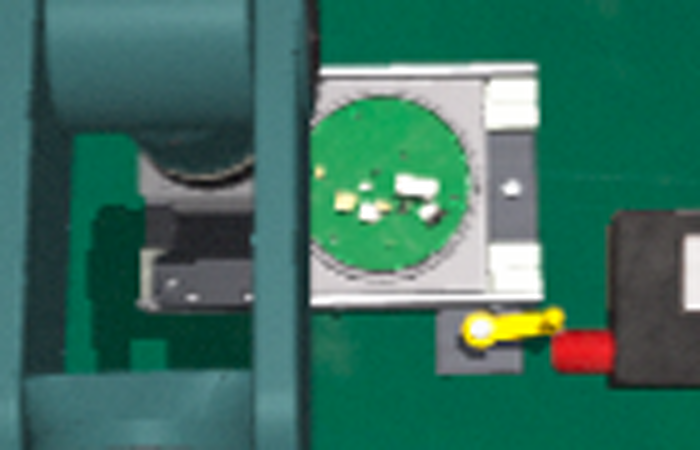

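View pics/scene4.png

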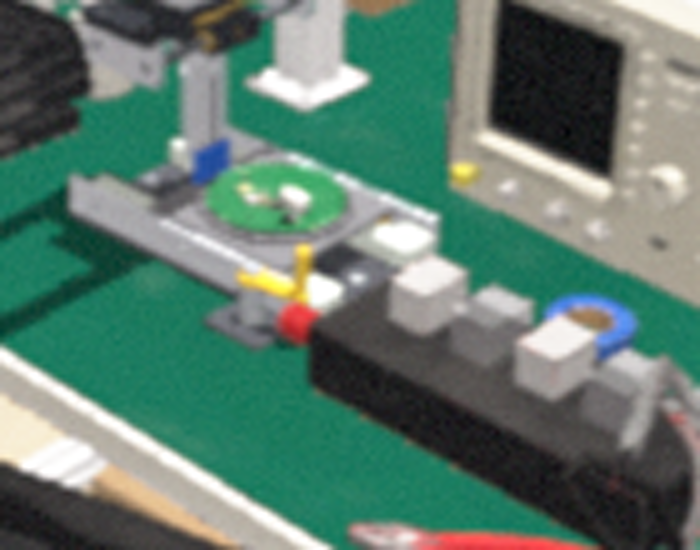

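{"name": "move_arm", "arguments": {"increments": [[[0,-0.01,0,0,0,0,0],[0,-0.02,0,0,0,0,0],[0,-0.03,0,0,0,0,0],[0,-0.04,0,0,0,0,0],[0,-0.05,0,0,0,0,0],[0,-0.06,0,0,0,0,0]]]}}

```text
time: 5.35
tool_pos: [0.604, 0.0762, 0.2425]
ee_rot: [3.134, -0.0, 1.592]
wrist_force: [0.5, 3.7, 0.3]
width: 0.0006
```

```bash
cat > look.py <<'E'
import sys
from h import *
from bench import robot
k=sys.argv[1]
im,d=robot.snapshot("top"); p=robot.camera_params("top"); np.savez("top%s.npz"%k,im=im,d=d)
cv2.imwrite(f"pics/top{k}.png",cv2.resize(im[160:250,190:330,::-1],None,fx=5,fy=5,interpolation=cv2.INTER_CUBIC))
vs,us=np.indices(d.shape)
c=np.stack([(us-p['mtx'][0,2])/p['mtx'][0,0]*d,(vs-p['mtx'][1,2])/p['mtx'][1,1]*d,d],-1)
W=(c-p['t'])@p['R']
# plate front corners, heights within fixture
for (x0,x1,y0,y1,n) in [(.55,.57,0.0,-.012+.02,'plate near corner'),(.635,.655,0.0,.008,'plate far corner'),(.58,.63,.02,.05,'board'),(.55,.57,-.06,-.03,'rail')]:
    q=W[(W[...,0]>x0)&(W[...,0]<x1)&(W[...,1]>min(y0,y1))&(W[...,1]<max(y0,y1))&(d>0)]
    print(n,len(q),np.median(q[:,2]).round(4) if len(q) else None)
E
python3 go.py .602 .160 .241 1.594; python3 look.py 5
```

```text
t 5.35 pos [0.604  0.0762 0.2425] rot [ 3.134 -0.     1.592] F [0.5  3.73 0.34] w 0.0006 q [ 0.03  0.3   1.45 -0.    1.38  0.01]
shift/0.1: [ 0.839 -0.002  0.015] turn: [ 0.005 -0.    -0.001]
plate near corner 21 0.0376
plate far corner 15 0.0362
board 522 0.4288
rail 75 0.0295
```

View pics/top5.png

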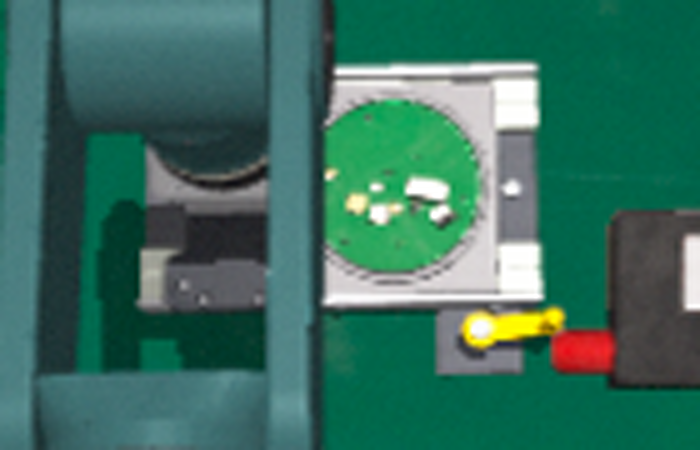

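{"name": "move_arm", "arguments": {"increments": [[[0,-0.008,0,0,0,0,0],[0,-0.016,0,0,0,0,0],[0,-0.024,0,0,0,0,0],[0,-0.03,0,0,0,0,0]]]}}

```text
time: 5.73
tool_pos: [0.6041, 0.0742, 0.2425]
ee_rot: [3.134, -0.003, 1.593]
wrist_force: [0.5, 8.0, -0.2]
width: 0.0004
```

```bash
python3 go.py .602 .160 .241 1.594; python3 look.py 6
```

```text
t 5.73 pos [0.6041 0.0742 0.2425] rot [ 3.134e+00 -3.000e-03  1.593e+00] F [ 0.54  7.95 -0.25] w 0.0004 q [0.03 0.3  1.45 0.   1.38 0.01]
shift/0.1: [ 0.858 -0.002  0.018] turn: [ 0.005 -0.002 -0.001]
plate near corner 22 0.0368
plate far corner 14 0.0367
board 497 0.4296
rail 75 0.0295
```

```bash
python3 - <<'E'
from h import *
from bench import robot
p=robot.camera_params("top")
for k,yo in (("0",.05),("4",.009),("5",.003),("6",0)):
    z=np.load(f"top{k}.npz");d=z['d'];im=z['im']
    vs,us=np.indices(d.shape)
    c=np.stack([(us-p['mtx'][0,2])/p['mtx'][0,0]*d,(vs-p['mtx'][1,2])/p['mtx'][1,1]*d,d],-1)
    W=(c-p['t'])@p['R']
    out=[]
    for (x0,x1,y0,y1) in [(.549,.565,-.020+yo,.0+yo),(.635,.655,-.02+yo,0+yo),(.57,.63,0+yo,.05+yo),(.55,.57,-.077,-.05),(.64,.66,-.077,-.05),(.58,.62,-.077,-.05)]:
        q=W[(W[...,0]>x0)&(W[...,0]<x1)&(W[...,1]>y0)&(W[...,1]<y1)&(d>0)&(W[...,2]<.1)]
        out.append((len(q),round(float(np.median(q[:,2])),4),round(float(q[:,2].mean()),4)))
    print(k,out)
E
python3 - <<'E'
from h import *
from bench import robot
im,d=robot.snapshot("scene"); cv2.imwrite("pics/s6.png",cv2.resize(im[160:270,230:370,::-1],None,fx=5,fy=5,interpolation=cv2.INTER_CUBIC))
E
```

```text
0 [(42, 0.0411, 0.0411), (47, 0.0427, 0.0427), (365, 0.0441, 0.0441), (69, 0.0199, 0.0192), (71, 0.0196, 0.0178), (126, 0.0043, 0.0046)]
4 [(42, 0.0427, 0.0417), (49, 0.0438, 0.0436), (294, 0.0442, 0.0443), (69, 0.0203, 0.0211), (71, 0.02, 0.0184), (117, 0.0043, 0.0043)]
5 [(42, 0.0359, 0.0357), (44, 0.0363, 0.0365), (269, 0.037, 0.0371), (69, 0.0217, 0.0234), (67, 0.0202, 0.0202), (119, 0.0056, 0.0105)]
6 [(41, 0.0361, 0.0358), (43, 0.0372, 0.037), (266, 0.0367, 0.037), (67, 0.0216, 0.0237), (69, 0.0205, 0.0207), (119, 0.0058, 0.0134)]
```

View pics/s6.png

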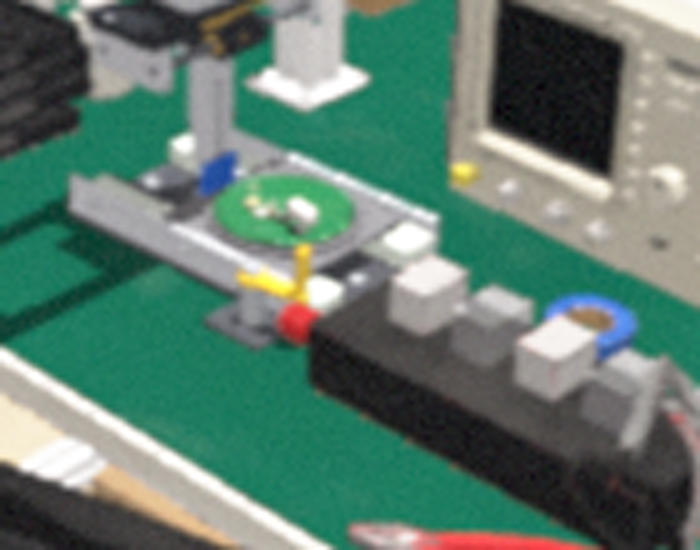

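View pics/top6.png

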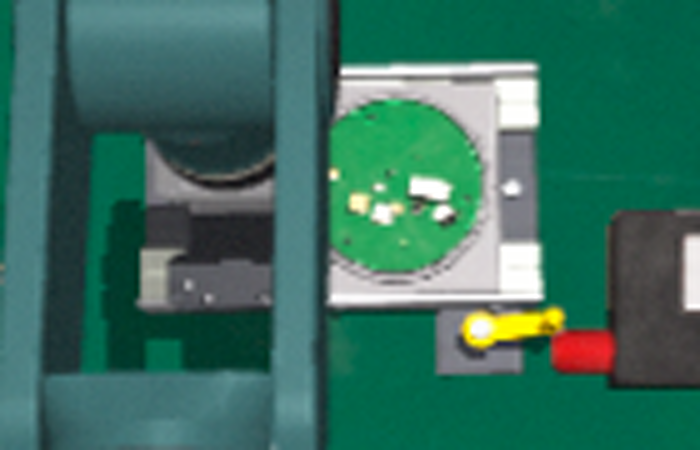

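Step 5's depth shows the carrier dropped 7 mm: plate 0.043→0.036 and board 0.044→0.037. The rise to 8 N shows it is now against the notch ends. I'll back off and lift.

{"name": "move_arm", "arguments": {"increments": [[[0,0.05,0,0,0,0,0],[0,0.15,0,0,0,0,0],[0,0.3,0,-0.05,0,0,0],[0,0.3,0,-0.35,0,0,0],[0,0.3,0,-0.7,0,0,0],[0,0.3,0,-1,0,0,0]]]}}

```text
time: 6.33
tool_pos: [0.6025, 0.1043, 0.3442]
ee_rot: [3.134, 0.001, 1.593]
wrist_force: [1.9, 0.5, 1.0]
width: 0.0005
```

{"name": "move_arm", "arguments": {"increments": [[[0,-0.2,-0.3,0,0,0,0],[0,-0.5,-0.6,0,0,0,0],[0,-0.8,-0.9,0,0,0,0],[0,-1,-1,0,0,0,0]]]}}

```text
time: 6.67
tool_pos: [0.5022, 0.0006, 0.3424]
ee_rot: [3.135, 0.002, 1.593]
wrist_force: [0.6, -0.2, 1.2]
width: 0.0001
```

```bash
python3 go.py .4912 -.090 .34 1.594; python3 look.py 7;python3 - <<'E'
from h import *
from bench import robot
im,d=robot.snapshot("scene"); cv2.imwrite("pics/s7.png",cv2.resize(im[160:270,230:370,::-1],None,fx=5,fy=5,interpolation=cv2.INTER_CUBIC))
E
```

```text
t 6.67 pos [0.5022 0.0006 0.3424] rot [3.135e+00 2.000e-03 1.593e+00] F [ 0.56 -0.24  1.21] w 0.0001 q [-0.11 -0.    1.59 -0.    1.55 -0.13]
shift/0.1: [-0.903 -0.131  0.025] turn: [ 0.004  0.001 -0.001]
plate near corner 0 None
plate far corner 10 0.0365
board 24 0.2822
rail 6 0.0301
```

View pics/top7.png

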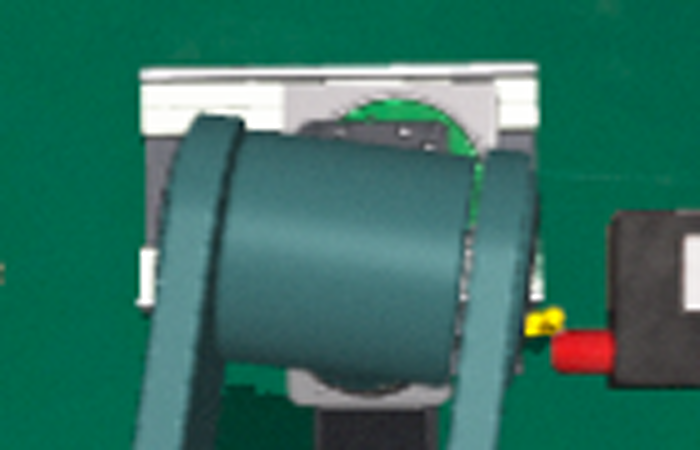

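View pics/s7.png

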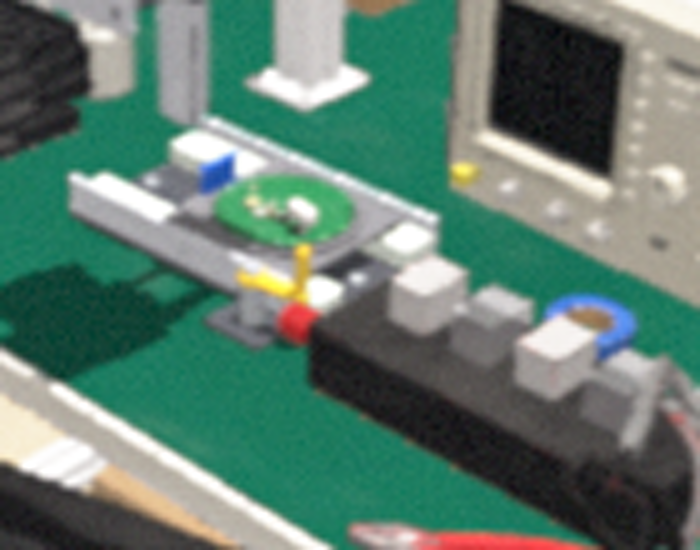

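Run:
```python
from h import *
from bench import robot
p=robot.camera_params("wrist")
im,d=robot.snapshot("wrist"); cv2.imwrite("pics/w7.png",im[:,:,::-1]); np.savez("w7.npz",im=im,d=d,**p)
m=masks(im)['yellow']; n,l,s,c=cv2.connectedComponentsWithStats(m)
for i in range(1,n):
    if s[i,4]>15: print(s[i],c[i])
```

```text
[523 266  24  14 273] [534.08058608 272.30769231]
```

View pics/w7.png

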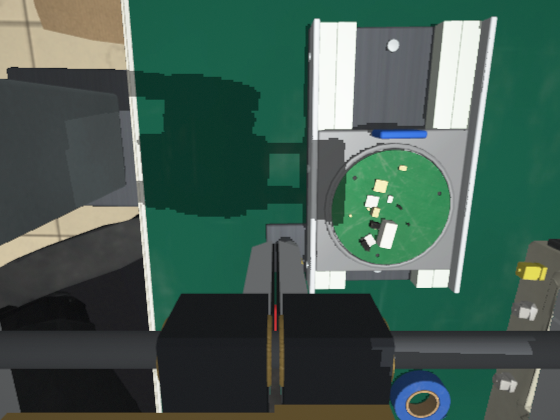

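{"name": "move_arm", "arguments": {"increments": [[[0,-0.3,-0.05,0,0,0,0],[0,-0.6,-0.1,0,0,0,0],[0,-0.9,-0.13,0,0,0,0],[0,-0.9,-0.13,0,0,0,0]]]}}

```text
time: 7.15
tool_pos: [0.4946, -0.0917, 0.3419]
ee_rot: [3.134, 0.003, 1.589]
wrist_force: [-0.1, 0.5, -0.3]
width: 0.0004
```

{"name": "move_arm", "arguments": {"increments": [[[0,0,0,0.2,0,0,0],[0,0,0,0.45,0,0,0],[0,0,0,0.6,0,0,0],[0,0,0,0.6,0,0,0]]]}}

```text
time: 7.48
tool_pos: [0.4941, -0.0874, 0.2778]
ee_rot: [3.141, -0.003, 1.594]
wrist_force: [-0.3, 0.1, -0.6]
width: 0.0007
```

```bash
python3 go.py .4912 -.090 .252 1.594; python3 look.py 8;python3 - <<'E'
from h import *
from bench import robot
im,d=robot.snapshot("scene"); cv2.imwrite("pics/s8.png",cv2.resize(im[160:270,230:370,::-1],None,fx=5,fy=5,interpolation=cv2.INTER_CUBIC))
E
```

```text
t 7.48 pos [ 0.4941 -0.0874  0.2778] rot [ 3.141e+00 -3.000e-03  1.594e+00] F [-0.35  0.13 -0.57] w 0.0007 q [-0.29  0.04  1.67  0.    1.43 -0.31]
shift/0.1: [-0.026 -0.03   0.258] turn: [ 0.    -0.002 -0.   ]
plate near corner 23 0.0369
plate far corner 13 0.0352
board 172 0.0369
rail 3 0.0288
```

View pics/top8.png

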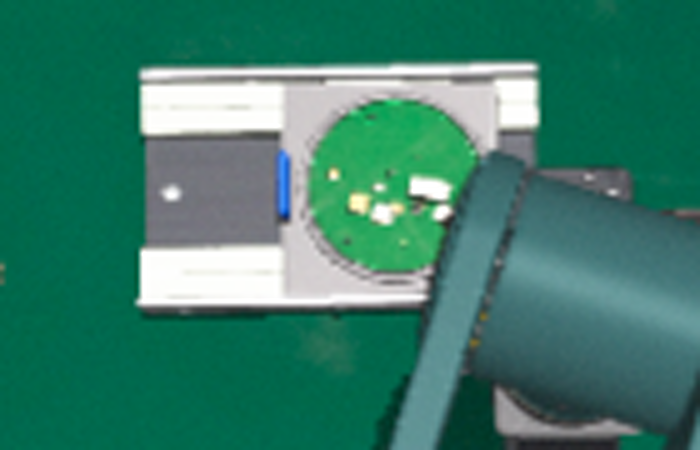

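View pics/s8.png

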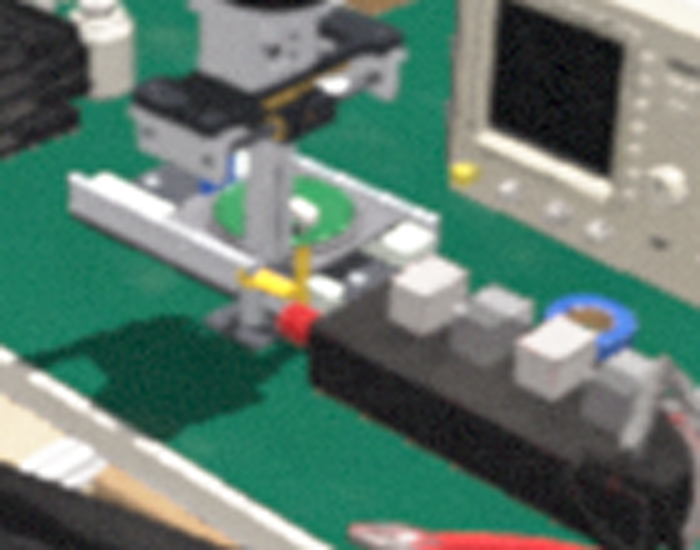

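{"name": "move_arm", "arguments": {"increments": [[[0,-0.02,-0.03,0.1,0,0,0],[0,-0.02,-0.03,0.2,0,0,0],[0,-0.02,-0.03,0.26,0,0,0],[0,-0.02,-0.03,0.26,0,0,0],[0,-0.02,-0.03,0.26,0,0,0]]]}}

```text
time: 8.0
tool_pos: [0.4915, -0.0911, 0.2553]
ee_rot: [3.135, -0.0, 1.592]
wrist_force: [0.5, 0.2, 0.1]
width: 0.0005
```

```bash
python3 go.py .4912 -.090 .252 1.594;python3 - <<'E'
from h import *
from bench import robot
p=robot.camera_params("wrist")
im,d=robot.snapshot("wrist"); cv2.imwrite("pics/w9.png",im[:,:,::-1])
im,d=robot.snapshot("scene"); cv2.imwrite("pics/s9.png",cv2.resize(im[160:270,230:370,::-1],None,fx=5,fy=5,interpolation=cv2.INTER_CUBIC))
E
```

```text
t 8.0 pos [ 0.4915 -0.0911  0.2553] rot [ 3.135 -0.     1.592] F [0.48 0.2  0.12] w 0.0005 q [-0.3   0.05  1.71  0.    1.37 -0.32]
shift/0.1: [ 0.011 -0.003  0.033] turn: [ 0.004 -0.    -0.001]
```

View pics/w9.png

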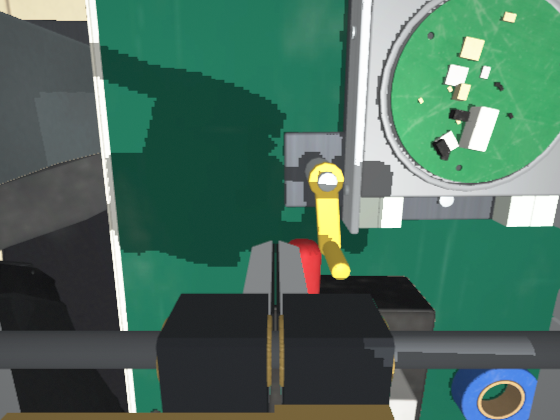

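View pics/s9.png

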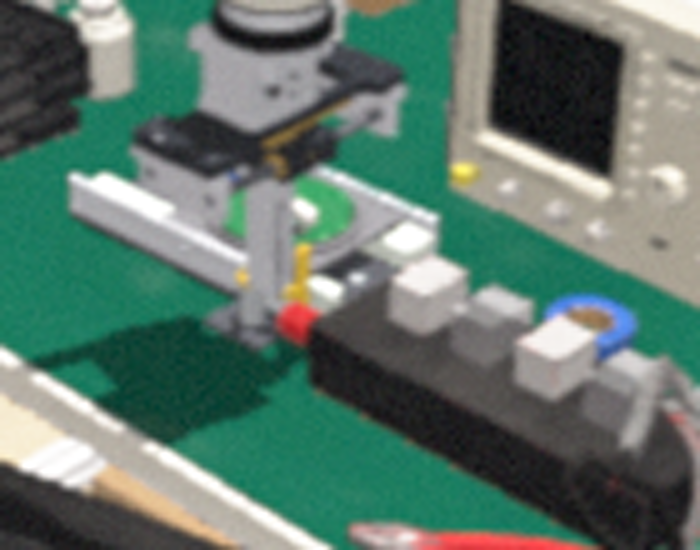

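Run:
```python
from h import *
from bench import robot
p=robot.camera_params("scene"); c=proj(p,[[.4915,-.091,.055],[.4915,-.091,.15],[.5252,-.0885,.076]]); print((c-[230,160])*5)
p=robot.camera_params("wrist")
print("peg",ray(p,[(341,270)],.076),"pivot",ray(p,[(327,180)],.045))
print(proj(p,[[.4915,-.091,.055]]), p['R'],-p['R'].T@p['t'])
```

```text
[[263.18560705 293.82682978]
 [265.99487035 163.20396916]
 [297.20038871 245.24496953]]
peg [[ 0.52626294 -0.08775693  0.076     ]] pivot [[ 0.52161603 -0.04829008  0.045     ]]
[[270.82408533 258.13116233]] [[ 0.99969951  0.02294422  0.00862909]
 [ 0.01993156 -0.96574282  0.25873448]
 [ 0.01426994 -0.25848474 -0.96590994]] [ 0.49050196 -0.01468053  0.235185  ]
```

{"name": "move_arm", "arguments": {"increments": [[[0,0,0.06,0.02,0,0,0],[0,0,0.11,0.02,0,0,0],[0,0,0.14,0.02,0,0,0],[0,0,0.17,0.02,0,0,0],[0,0,0.2,0.02,0,0,0],[0,0,0.23,0.02,0,0,0],[0,0,0.26,0.02,0,0,0],[0,0,0.29,0.02,0,0,0]]]}}

```text
time: 8.77
tool_pos: [0.5207, -0.0902, 0.2536]
ee_rot: [3.135, -0.001, 1.593]
wrist_force: [-2.0, 1.9, -0.5]
width: 0.0004
```

```bash
cat > lk.py <<'E'
import sys
from h import *
from bench import robot
k=sys.argv[1]
o=robot.get_obs(); P=o['tool_pos'][:2]-np.array([.521,-.0488]); print("t",round(o['time'],2),"pos",np.round(o['tool_pos'],4),"F",np.round(o['wrist_force'],1),"fx,fy rel pivot mm",(1e3*P@np.array([[.0236,.9997],[-.9997,.0236]])).round(1))
im,d=robot.snapshot("wrist"); cv2.imwrite(f"pics/w{k}.png",im[:,:,::-1])
E
python3 lk.py 10
```

```text
t 8.77 pos [ 0.5207 -0.0902  0.2536] F [-2.   1.9 -0.5] fx,fy rel pivot mm [41.4 -1.3]
```

View pics/w10.png

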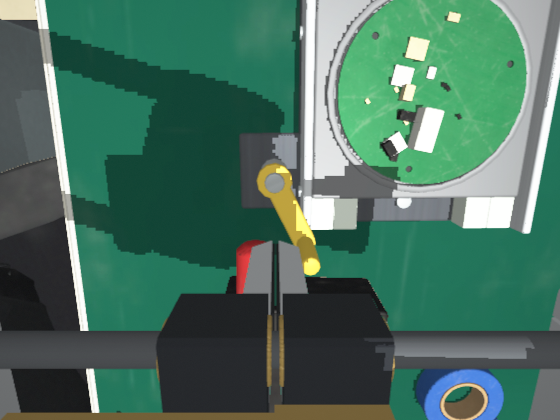

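{"name": "move_arm", "arguments": {"increments": [[[0,0.0,0.03,0,0,0,0],[0,0.0,0.06,0,0,0,0],[0,0.01,0.09,0,0,0,0],[0,0.015,0.12,0,0,0,0],[0,0.03,0.15,0,0,0,0],[0,0.05,0.175,0,0,0,0],[0,0.07,0.2,0,0,0,0],[0,0.09,0.22,0,0,0,0]]]}}

```text
time: 9.48
tool_pos: [0.5432, -0.0813, 0.2546]
ee_rot: [3.132, 0.001, 1.592]
wrist_force: [-1.1, -1.3, -1.2]
width: 0.0009
```

```bash
python3 lk.py 11
```

```text
t 9.48 pos [ 0.5432 -0.0813  0.2546] F [-1.1 -1.3 -1.2] fx,fy rel pivot mm [33.  21.4]
```

View pics/w11.png

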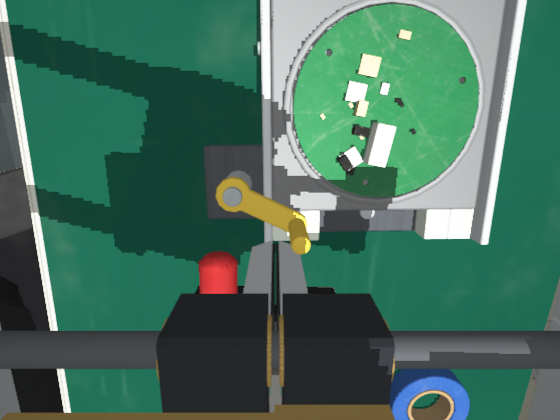

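{"name": "move_arm", "arguments": {"increments": [[[0,0.03,0.03,0,0,0,0],[0,0.06,0.05,0,0,0,0],[0,0.09,0.07,0,0,0,0],[0,0.11,0.08,0,0,0,0],[0,0.13,0.09,0,0,0,0],[0,0.15,0.1,0,0,0,0],[0,0.17,0.11,0,0,0,0],[0,0.185,0.11,0,0,0,0]]]}}

```text
time: 10.2
tool_pos: [0.5531, -0.0628, 0.2542]
ee_rot: [3.134, 0.003, 1.593]
wrist_force: [-1.1, -6.6, 0.1]
width: 0.0009
```

```bash
python3 lk.py 12
```

```text
t 10.2 pos [ 0.5531 -0.0628  0.2542] F [-1.1 -6.6  0.1] fx,fy rel pivot mm [14.7 31.8]
```

View pics/w12.png

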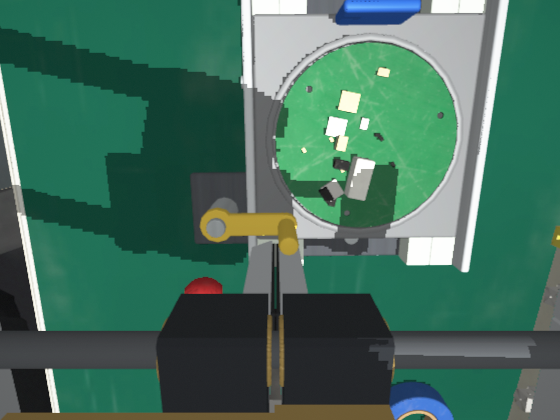

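{"name": "move_arm", "arguments": {"increments": [[[0,0.01,0,0,0,0,0],[0,0.015,0,0,0,0,0],[0,0.015,0,0,0,0,0]]]}}

```text
time: 10.5
tool_pos: [0.553, -0.0623, 0.2543]
ee_rot: [3.134, 0.005, 1.592]
wrist_force: [-0.6, -7.5, -0.4]
width: 0.0005
```

```bash
python3 lk.py 13
```

```text
t 10.5 pos [ 0.553  -0.0623  0.2543] F [-0.6 -7.5 -0.4] fx,fy rel pivot mm [14.2 31.7]
```

{"name": "move_arm", "arguments": {"increments": [[[0,0.01,0,0,0,0,0],[0,0.02,0,0,0,0,0],[0,0.02,0,0,0,0,0],[0,0.02,0,0,0,0,0]]]}}

```text
time: 10.88
tool_pos: [0.553, -0.0614, 0.2543]
ee_rot: [3.133, 0.008, 1.591]
wrist_force: [-0.9, -11.3, -0.7]
width: 0.0005
```

```bash
python3 lk.py 14
```

```text
t 10.88 pos [ 0.553  -0.0614  0.2543] F [ -0.9 -11.3  -0.7] fx,fy rel pivot mm [13.4 31.7]
```

The force climbs to 11 N with little motion, so the latch is at its stop. I'll back straight off (−fixture motion reversed), lift and retreat.

{"name": "move_arm", "arguments": {"increments": [[[0,-0.05,0,0,0,0,0],[0,-0.15,0,0,0,0,0],[0,-0.25,0,0,0,0,0],[0,-0.25,0,-0.3,0,0,0],[0,-0.25,0,-0.6,0,0,0],[0,-0.25,0,-0.95,0,0,0],[0,-0.25,0,-0.95,0,0,0]]]}}

```text
time: 11.52
tool_pos: [0.5541, -0.0845, 0.3578]
ee_rot: [3.119, 0.003, 1.592]
wrist_force: [1.6, 0.2, 0.8]
width: 0.0006
```

{"name": "move_arm", "arguments": {"increments": [[[0,0,-0.3,-0.2,0,0,0],[0,0,-0.6,-0.3,0,0,0],[0,0,-0.9,-0.4,0,0,0],[0,0,-1,-0.5,0,0,0]]]}}

```text
time: 11.85
tool_pos: [0.45, -0.086, 0.3989]
ee_rot: [3.134, -0.001, 1.592]
wrist_force: [0.1, -0.4, -0.9]
width: 0.0003
```

{"name": "move_arm", "arguments": {"increments": [[[0,-0.3,-0.3,0,0,0,0],[0,-0.6,-0.6,0,0,0,0],[0,-0.9,-0.7,0,0,0,0],[0,-1,-0.7,0,0,0,0],[0,-1,-0.7,0,0,0,0]]]}}

```text
time: 12.27
tool_pos: [0.3845, -0.1895, 0.3979]
ee_rot: [3.133, 0.0, 1.588]
wrist_force: [0.2, -0.0, -0.1]
width: 0.0008
```

```bash
python3 lk.py 15; python3 look.py 15
python3 - <<'E'
from h import *
from bench import robot
im,d=robot.snapshot("scene"); cv2.imwrite("pics/s15.png",cv2.resize(im[160:270,230:370,::-1],None,fx=5,fy=5,interpolation=cv2.INTER_CUBIC))
im0=np.load("top0.npz")['im'];im1=np.load("top15.npz")['im']; print(robot.get_obs()['qvel'].round(3))
cv2.imwrite("pics/t15.png",im1[:,:,::-1])
E
```

```text
t 12.27 pos [ 0.3845 -0.1895  0.3979] F [ 0.2 -0.  -0.1] fx,fy rel pivot mm [ 137.4 -139.8]
plate near corner 22 0.037
plate far corner 14 0.0365
board 169 0.0372
rail 77 0.0347
[ 0.019 -0.002  0.005 -0.004  0.    -0.003]
```

View pics/top15.png

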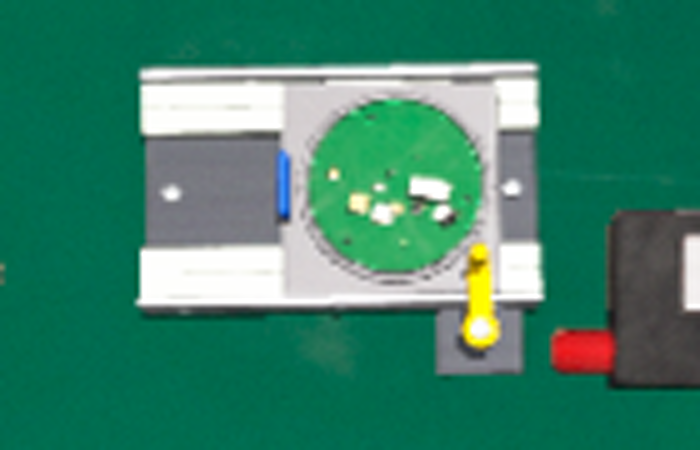

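View pics/s15.png

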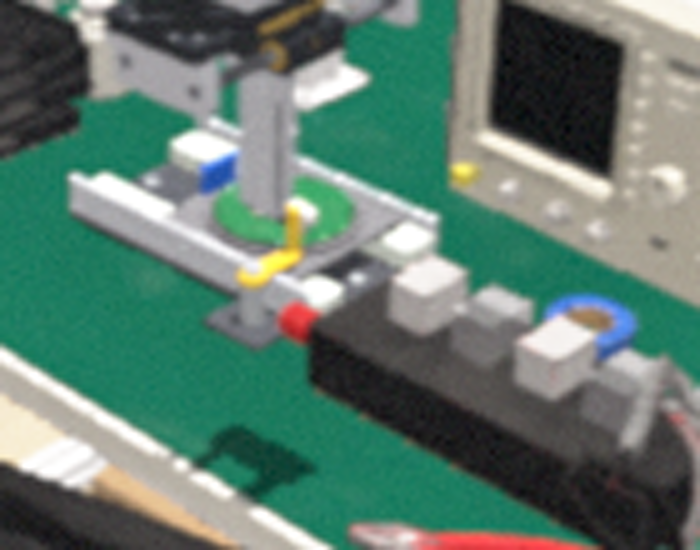

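View pics/t15.png

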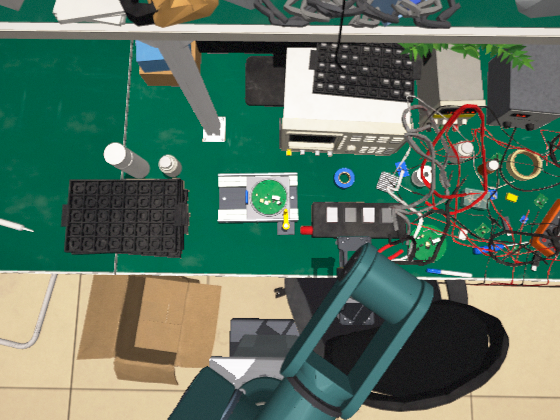

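Run:
```python
from h import *
from bench import robot
p=robot.camera_params("top")
f=lambda a:np.array([a])/5+np.array([190,160])-.4
a=ray(p,f((479,252)),.076)[0];b=ray(p,f((481,329)),.045)[0]
v=(a-b)[:2]; print(a,b,np.linalg.norm(v), np.arctan2(v@[.9997,.0236],v@[.0236,-.9997]))
t=ray(p,f((279,185)),.055)[0]-np.array([.604,.0325,0]); print("tab fx",t[:2]@[.0236,-.9997])
```

```text
[ 0.56003935 -0.04778118  0.076     ] [ 0.52058947 -0.04987851  0.045     ] 0.039505596945860276 1.6003080286016431
tab fx -0.03256399840819385
```

```bash
python3 -c "
from bench import robot
print(robot.close_job())"
```

```text
the job is handed in; nothing more can be done
None
```

The carrier is seated in the notches and the latch is closed over its corner. I handed the job in at about 12.3 s of the 42 s allowed, with the arm clear of everything.

**What I did:** I pushed the carrier about 60 mm by its blue tab with closed fingertips until it dropped. I then backed off, lifted, and swung the latch round by its peg from about 0.1 rad to its stop.

**Last checks:**
- **Carrier:** the depth readings on plate and board fell by 7 mm (0.043 to 0.036 m and 0.044 to 0.037 m). The tab's rear face is at fixture x ≈ -33 mm against -36 mm nominal, which is at the forward end of the 3 mm play. Force rose to 8 N at the notch ends.
- **Latch:** I measured 1.60 rad against 1.571 nominal, which is within pixel error. At the stop the force rose to 11 N with almost no movement.
- **Circuit board and bystanders:** the board still lies in its ring. In the before and after top pictures, the thermos, jar, tape and other visible things look unmoved by eye. The arm hid part of the pliers in the last view, but it never came low near them.

**Disagreement:** the top camera's depth reads the plate about 5 mm too high (0.043 m against 0.038 m riding). I therefore judged the drop by the change in depth, not the absolute height.

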